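# Show the notched slide's label over the log pad

## Task

One of the two glass slides standing in the rack has a cut-off corner: that notch marks its frosted label end, and, seen with the notch at the top left, you are looking at the label face. Draw that slide up out of the rack by its clear glass, keeping the fingers off the frosted end, and hold it still in the gripper with the label about 10 to 25 cm above the middle of the log pad, label face tipped at least half-way up so that it can be read from above. Finish while still holding it there; leave the other slide, the loupe and the resin puck where they are.

Things in the scene. Friction and masses are not known exactly. Their poses are not given: they have to be found in the camera images.
- notched_slide: The wanted slide: stiff clear glass, 65 g, standing on a long edge, facing any way. Origin: middle of its lower edge; x along its length to the frosted end, z up, y the outward normal of the label face. Spans x -45..45, y -3..3, z 0..45 mm. The corner at x = +45, z = 45 is cut off diagonally by 13 mm (the notch): top left, seen facing the label face.
- label (a point): Centre of the white frosted label, at (33, 3, 20) mm in the notched slide's frame; axes as the slide's. The label covers x = 22..45 mm of the +y face only; x = -45..22 mm of the slide is clear glass.
- plain_slide: The other slide in the rack: same size, weight, frame and frosted end, but with all four corners square (no notch). Stays in its slot.
- rack: Fixed slide rack, 108 x 112 mm, any yaw. Origin: centre of its underside. Two slots along its x at y = -33 and +33 mm, 8.5 mm wide, walls up to 25 mm above the desk, low end stops. A slide stands in it with lower edge 8 mm and upper edge 53 mm above the desk, so 28 mm stick out. Which slide is in which slot varies.
- log_pad: Notepad lying flat, fixed, 210 (x) x 152 (y) x 15 mm. Origin: centre of its underside.
- pad_middle (a point): Middle of the log pad's upper face, 15 mm above the desk.
- loupe: Black stand loupe, bystander, 42 mm wide, 37 mm tall, behind the rack. Origin: centre of its underside.
- puck: Cylindrical cast resin puck, bystander, 30 mm wide, 18 mm tall, behind the rack. Origin: centre of its underside.

How it is judged:
By the outcome, as a careful person would: the job done as asked, in the order asked, and still so for the second after the job is handed in, while the arm keeps its last pose, push and grip.
It also fails if it takes over 40 s, if anything falls off the work surface, if the arm or the gripper's body presses on something with over 40 N, if the wrist force passes 120 N, or if a joint passes its speed limit or range.

## Robot

A 6-joint arm with a two-finger parallel gripper is mounted at the origin on a cart in front of the work surface, level with it; the furniture and walls round the work are solid. World frame = base frame: x ahead of the robot, y to its left, z up, the work surface at z = 0. Lengths are in m, angles in degrees, forces in N, time in s.
With the tool pointing down it reaches from about 0.425 to 0.95 m from the base axis. Payload 3.5 kg.
Tool frame: the origin (TCP) lies on the centre line of the jaws, within the pads' length; the fingertips stand 11 mm ahead of it and the grasp point (between the pads) lies 8 mm behind it; z points along the fingers, y is the line along which they close (so a half turn about z gives the same grasp; the last joint's range is limited). The gripper opens to 85 mm and grips with 20 to 120 N. Pads are 22 mm wide; open, the fingers measure 114 mm over their backs; the gripper's body (76 mm by 85 mm) begins 54 mm behind the grasp point. The pads swing forward as they close: fully open they stand 13 mm farther back than shut.
Start: joints at [67.323, 16.404, 90.338, -0, 73.258, -8.594], TCP at [0.164, 0.655, 0.242] pointing down, gripper open.
Joint ranges: [-158.93, 158.93], [-51.34, 127.21], [12.03, 142.37], [-87.48, 267.48], [13.55, 161.25], [-162.69, 162.69]. Speed limits (degrees/s): [159.86, 159.86, 180, 180, 180, 180].

## Interface

Orientations are given as a 3x3 rotation matrix whose columns are the frame's x, y, z axes.
In Python, from cell import bot gives the robot as it stands.
- The arm moves only by the shell command python3 -m inch 'ROWS'. ROWS is JSON, a list of rows, each a list of 3 entries, a list of its own where there are three numbers: the shift along the world's x, y, z in units of 250 mm (1.0 is 250 mm), then the turn, a rotation vector about the world's x, y, z in units of pi rad (1.0 is pi rad), then the opening, from -1 (shut) to 1 (fully open). In form: [[[tx, ty, tz], [rx, ry, rz], fingers], ...]. A call has 1 to 5 rows; each row is the pose to reach, as a shift and turn from the pose commanded when the call began, turning the shorter way round; what a row does not reach only later rows make up. A row lasts 1/10 s, in which the tool goes at most 50 mm and 8.59 degrees, less where a joint would pass 70% of its speed; a pose out of reach is approached as far as the arm can. A call with a number of a shift or a turn outside -1 to 1 is refused whole. A call with a gripper value outside its range is refused whole. The fingers move at their own pace and stop on an object; the grip force is fixed at half the most. Time passes only in rows, so rows that repeat a pose let the fingers close. It gives the time, the measured TCP pose, the force, the opening and the grip force at its end, in the units of the state.
- bot.state(): the state, without advancing time (a new reading comes with each control period).
- bot.get_image(name): name is "side" or "top"; returns a dict with "image" (400x640x3 uint8, blue, green, red), "fx", "fy", "cx", "cy" (pixels), "T" (4x4, takes a point from camera to world coordinates). Camera axes: x right, y down, z forward; pixel columns grow to the right and rows downward; lengths in m; the calibration is good to about 2 mm. A picture is of the moment at which its call begins. There is no depth.
- bot.close_job(): hands the job in; it is judged then, once.
The state is a dict: "time_s": time; "joint_positions": joint angles; "joint_velocities": joint speeds; "effort": joint torques, N m; "tool_pos": TCP position; "eef_rot": TCP orientation; "force": force on the tool from outside, world axes, zero at the start; "torque": the same for the moment, N m; "finger_gap": opening from 0.0 (shut) to 1.0 (fully open); "finger_force": force on a finger pad.
Only numpy, scipy, OpenCV 4.12 (cv2) and the standard library are available. Lean on these libraries where they do the work, as an engineer would, in place of code of your own. Each camera call takes 0.05 s, during which the arm holds its last target. There are 200 camera calls.

## Working session

There is one attempt and no reset: what is moved stays moved. The work goes in short steps, Python scripts to look and compute and a shell command to move; the robot and the scene stay as the last step left them, time stands still between calls to the robot, and variables do not carry over. Pictures are saved under pics/ and viewed, at most 10 in all, crops included, and the job is handed in when it is done.

```bash
mkdir -p pics; python3 - <<'E'
from cell import bot
import cv2,numpy as np
for n in("top","side"):
    d=bot.get_image(n); cv2.imwrite(f"pics/{n}0.png",d["image"]); print(n,d["fx"],d["fy"],d["cx"],d["cy"]); print(np.round(d["T"],4).tolist())
s=bot.state(); print(s["time_s"],s["tool_pos"],np.round(s["eef_rot"],3).tolist(),s["finger_gap"])
E
```

```text
top 444.3255976239212 444.3255976239212 319.82725909106017 207.14530611336596
[[-0.0029, -0.9973, 0.0739, 0.5311], [-1.0, 0.0033, 0.0058, 0.239], [-0.0061, -0.0739, -0.9972, 0.9135], [0.0, 0.0, 0.0, 1.0]]
side 449.1785712390612 449.1785712390612 317.26424546288524 202.2307630386556
[[0.9713, -0.1264, 0.2016, 0.4136], [-0.2369, -0.5926, 0.7698, -0.4235], [0.0221, -0.7955, -0.6056, 0.577], [0.0, 0.0, 0.0, 1.0]]
0.1 [0.16397058 0.65417316 0.24105027] [[-0.97, 0.243, -0.001], [0.243, 0.97, -0.002], [0.0, -0.002, -1.0]] 0.9978226961139495
```

View pics/top0.png

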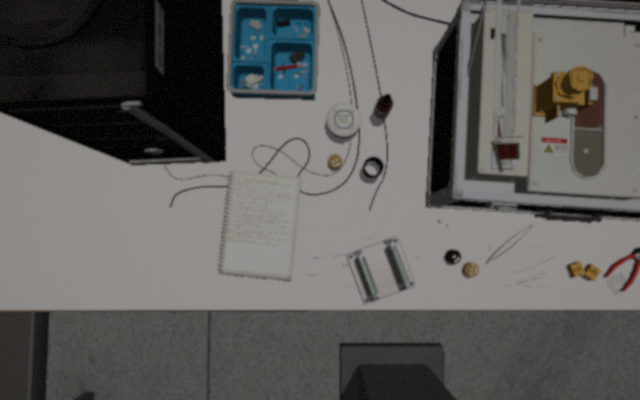

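View pics/side0.png

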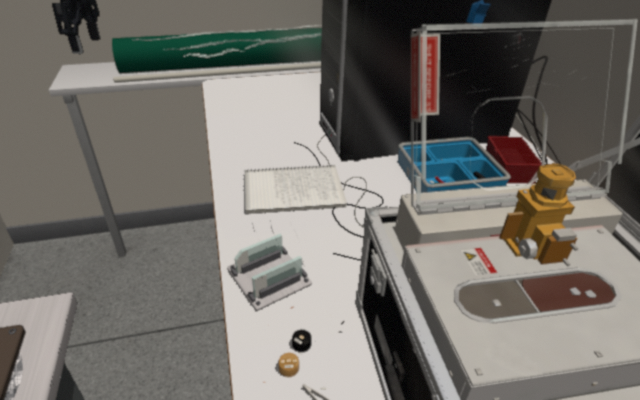

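The top view shows the pad at about (260,225) and the rack at (380,270) with two slides. The side view shows the rack at (268,270), the black loupe at (302,340) and the puck at (289,363). I'll zoom in on the rack in both views.

```bash
python3 - <<'E'
import cv2,numpy as np
a=cv2.imread("pics/top0.png")[225:315,335:425]; b=cv2.imread("pics/side0.png")[225:315,220:320]
f=lambda i:cv2.convertScaleAbs(cv2.resize(i,(400,400*i.shape[0]//i.shape[1]),interpolation=cv2.INTER_CUBIC),alpha=1.2)
A,B=f(a),f(b); h=max(A.shape[0],B.shape[0]); pad=lambda i:cv2.copyMakeBorder(i,0,h-i.shape[0],0,0,0)
cv2.imwrite("pics/z0.png",np.hstack([pad(A),pad(B)]))
E
```

```text
(no output)
```

View pics/z0.png

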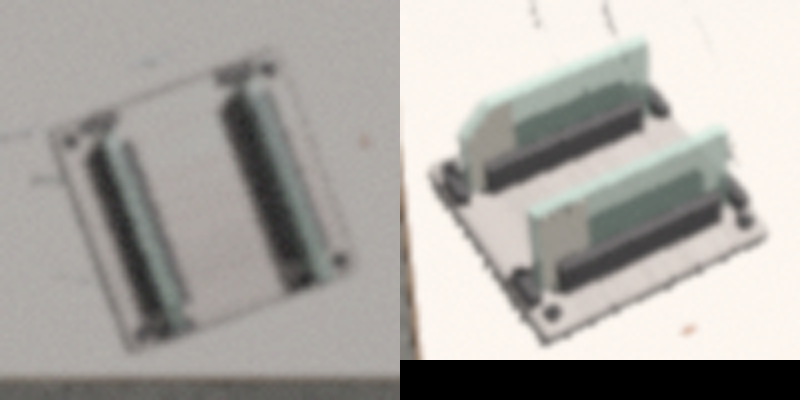

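The left crop shows the rack corners at (52,133), (275,50), (355,268), (130,352). In the right crop the far slide (+y) has the notch at its near, top-left end, about (470,115). So its frosted end points to the robot and its label face points towards the side camera (-y).

```bash
cat > h.py <<'E'
import numpy as np
from cell import bot
def ray(d,p,z):
    T=np.array(d["T"]); v=T[:3,:3]@[(p[0]-d["cx"])/d["fx"],(p[1]-d["cy"])/d["fy"],1]; o=T[:3,3]
    return o+v*(z-o[2])/v[2]
E
python3 - <<'E'
from h import *
import cv2
t=bot.get_image("top"); s=bot.get_image("side")
tz=lambda p:(335+(p[0]+.5)/4.444-.5,225+(p[1]+.5)/4.444-.5); sz=lambda p:(220+(p[0]-400)/4,225+p[1]/4)
c=np.array([ray(t,tz(p),.004) for p in[(52,133),(275,50),(355,268),(130,352)]]);print("rack",c.round(4).tolist(),c.mean(0))
e=c[1]+c[0]-c[2]-c[3];print("yaw",np.degrees(np.arctan2(e[1],e[0])), [np.linalg.norm(c[i]-c[i-1]).round(4) for i in range(4)])
for n,a in(("top notched top edge",[(117,135),(178,325)]),("top plain",[(255,85),(320,278)])):
    q=[ray(t,tz(p),.053) for p in a];print(n,np.round(q,4).tolist(),np.mean(q,0))
for n,a in(("side notched top edge (notch..far)",[(486,101),(647,42)]),("plain",[(530,208),(727,132)])):
    q=[ray(s,sz(p),.053) for p in a];print(n,np.round(q,4).tolist())
# pad
i=cv2.cvtColor(t["image"],cv2.COLOR_BGR2GRAY)[160:290,210:310]
q=np.mean([ray(t,p,.015) for p in[(231,172),(300,176),(291,279),(220,273)]],0);print("pad",q)
print([ray(t,p,.015).round(3).tolist() for p in[(231,172),(300,176),(291,279),(220,273)]])
q=np.mean([ray(s,p,.015) for p in[(245,169),(337,167),(344,206),(247,210)]],0);print("pad side",q)
E
```

```text
rack [[0.5016, 0.1907, 0.004], [0.5392, 0.088, 0.004], [0.4401, 0.0532, 0.004], [0.4025, 0.156, 0.004]] [0.47086412 0.12197649 0.004     ]
yaw 19.330504481631706 [np.float64(0.105), np.float64(0.1093), np.float64(0.1051), np.float64(0.1094)]
top notched top edge [[0.5023, 0.1651, 0.053], [0.4209, 0.1397, 0.053]] [0.46157018 0.15241947 0.053     ]
top plain [[0.5237, 0.1051, 0.053], [0.4408, 0.0783, 0.053]] [0.48221374 0.0917134  0.053     ]
side notched top edge (notch..far) [[0.4319, 0.1399, 0.053], [0.5044, 0.1623, 0.053]]
plain [[0.4423, 0.0752, 0.053], [0.5269, 0.1001, 0.053]]
pad [0.56276444 0.36438032 0.015     ]
[[0.67, 0.425, 0.015], [0.662, 0.284, 0.015], [0.453, 0.302, 0.015], [0.466, 0.445, 0.015]]
pad side [0.56360493 0.35527212 0.015     ]
```

```bash

python3 -m inch '[[[0.3,-0.5,-0.05],[0,0,-0.205],-0.06],[[0.3,-0.5,-0.05],[0,0,-0.205],-0.06],[[0.3,-0.5,-0.05],[0,0,-0.205],-0.06],[[0.3,-0.5,-0.05],[0,0,-0.205],-0.06],[[0.3,-0.5,-0.05],[0,0,-0.205],-0.06]]'
python3 - <<'E'
from h import *
import cv2
t=bot.get_image("top"); s=bot.get_image("side")
cv2.imwrite("pics/t1.png",t["image"]);cv2.imwrite("pics/s1.png",s["image"])
# dark slot line in top image & edges with LSD near the rack
for d,(r0,r1,c0,c1),zs in((t,(225,315,335,425),(.004,.025,.053)),(s,(225,315,220,320),(.004,.025,.053))):
    g=cv2.cvtColor(d["image"],cv2.COLOR_BGR2GRAY)[r0:r1,c0:c1]
    L=cv2.createLineSegmentDetector().detect(g)[0][:,0]
    for l in L:
        if np.hypot(l[2]-l[0],l[3]-l[1])<25: continue
        o=[]
        for z in zs:
            a=ray(d,(l[0]+c0,l[1]+r0),z);b=ray(d,(l[2]+c0,l[3]+r0),z)
            m=(a+b)/2-[.471,.122,0]; o.append((round(np.degrees(np.arctan2(b[1]-a[1],b[0]-a[0]))%180,1),round(1000*(m[:2]@[-.33,.944]),1)))
        print(l.round(1),o)
E
```

```text
time_s: 0.7
tool_pos: [0.2399, 0.5282, 0.2294]
eef_rot: [[-0.625, 0.781, -0.001], [0.781, 0.625, -0.001], [-0.0, -0.001, -1.0]]
force: [-0.2, 0.1, 0.1]
finger_gap: 0.47
finger_force: 0.0
[32.1 72.3 18.3 35.1] [(np.float64(20.0), np.float64(44.6)), (np.float64(20.0), np.float64(45.7)), (np.float64(20.0), np.float64(47.1))]
[63.6 65.  49.  24.9] [(np.float64(19.5), np.float64(-20.9)), (np.float64(19.5), np.float64(-18.3)), (np.float64(19.5), np.float64(-14.9))]
[22.7 32.  38.  72.7] [(np.float64(20.1), np.float64(33.9)), (np.float64(20.1), np.float64(35.2)), (np.float64(20.1), np.float64(36.9))]
[ 0.6 84.4 88.1 84.2] [(np.float64(90.0), np.float64(28.9)), (np.float64(90.0), np.float64(30.4)), (np.float64(90.0), np.float64(32.3))]
[56.  18.8 71.8 61.9] [(np.float64(19.4), np.float64(-38.6)), (np.float64(19.4), np.float64(-35.6)), (np.float64(19.4), np.float64(-31.6))]
[29.5 31.  42.6 65.8] [(np.float64(20.1), np.float64(20.3)), (np.float64(20.1), np.float64(21.9)), (np.float64(20.1), np.float64(24.1))]
[14.2 35.7 27.1 70.5] [(np.float64(20.1), np.float64(52.9)), (np.float64(20.1), np.fl
[... 603 characters left out ...]
6))]
[90.5 60.4 35.1 87.1] [(np.float64(19.9), np.float64(-61.1)), (np.float64(19.9), np.float64(-77.0)), (np.float64(19.9), np.float64(-98.3))]
[20.4 27.5 51.6 17.2] [(np.float64(14.4), np.float64(71.9)), (np.float64(14.4), np.float64(51.1)), (np.float64(14.4), np.float64(23.4))]
[44.8 51.1 72.7 39.5] [(np.float64(18.1), np.float64(-1.4)), (np.float64(18.1), np.float64(-19.5)), (np.float64(18.1), np.float64(-43.7))]
[38.2 82.1 86.5 58.6] [(np.float64(20.4), np.float64(-54.3)), (np.float64(20.4), np.float64(-70.5)), (np.float64(20.4), np.float64(-92.0))]
[50.5 62.8 76.3 50.7] [(np.float64(20.2), np.float64(-29.0)), (np.float64(20.2), np.float64(-46.1)), (np.float64(20.2), np.float64(-68.9))]
```

```bash

for k in 1 2 3; do python3 -m inch '[[[0.299,-0.498,-0.133],[0,0,-0.2013],-0.06],[[0.299,-0.498,-0.133],[0,0,-0.2013],-0.06],[[0.299,-0.498,-0.133],[0,0,-0.2013],-0.06],[[0.299,-0.498,-0.133],[0,0,-0.2013],-0.06],[[0.299,-0.498,-0.133],[0,0,-0.2013],-0.06]]'; done
python3 -m inch '[[[0,0,-0.12],[0,0,0],-0.06],[[0,0,-0.12],[0,0,0],-0.06]]'
python3 - <<'E'
from h import *
import cv2
s=bot.state();print(s["tool_pos"],np.degrees(np.arctan2(s["eef_rot"][1][1],s["eef_rot"][0][1])),s["joint_positions"])
d=bot.get_image("side")["image"]; t=bot.get_image("top")["image"]
f=lambda i:cv2.resize(i,(400,400),interpolation=cv2.INTER_CUBIC)
cv2.imwrite("pics/h1.png",np.hstack([f(t[220:320,330:430]),f(d[200:300,210:310])]))
E
```

```text
time_s: 1.3
tool_pos: [0.3145, 0.404, 0.196]
eef_rot: [[-0.044, 0.999, -0.001], [0.999, 0.044, -0.001], [-0.001, -0.001, -1.0]]
force: [-0.4, 0.3, -0.4]
finger_gap: 0.473
finger_force: 0.0
time_s: 1.8
tool_pos: [0.3893, 0.2794, 0.1629]
eef_rot: [[0.555, 0.832, -0.001], [0.832, -0.555, -0.0], [-0.001, -0.001, -1.0]]
force: [0.2, -0.2, 0.4]
finger_gap: 0.471
finger_force: 0.0
time_s: 2.3
tool_pos: [0.464, 0.1549, 0.1296]
eef_rot: [[0.939, 0.343, -0.001], [0.343, -0.939, -0.0], [-0.001, -0.0, -1.0]]
force: [-0.1, -0.4, 1.0]
finger_gap: 0.472
finger_force: 0.0
time_s: 2.5
tool_pos: [0.4608, 0.1559, 0.0969]
eef_rot: [[0.937, 0.348, -0.007], [0.348, -0.937, -0.001], [-0.007, -0.002, -1.0]]
force: [-0.8, 1.0, 0.4]
finger_gap: 0.469
finger_force: 0.0
[0.46083468 0.15589586 0.09685837] -69.62870546192612 [6.71926304e+00 2.88751429e+00 1.22406182e+02 1.54551656e-03
 5.51341614e+01 7.63467097e+01]
```

View pics/h1.png

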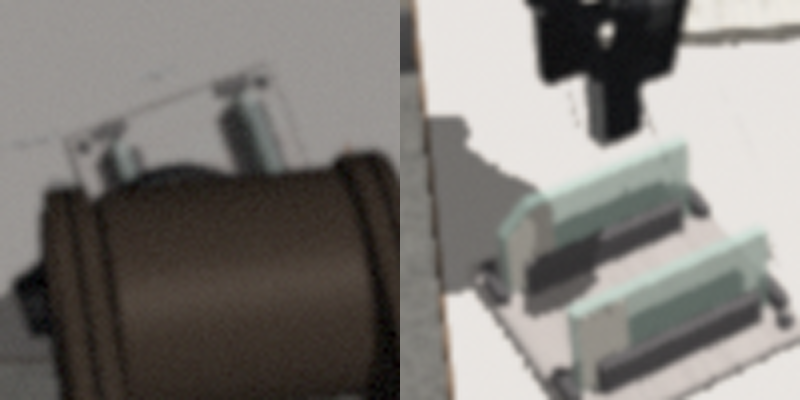

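The side crop shows the fingertips at about (613,138), above the notched slide and clear of its frosted end, which is the left side at (520,230). Next I'll descend in one call and check the pose and force.

```bash

python3 -m inch '[[[0,0,-0.08],[0,0,0],-0.06],[[0,0,-0.14],[0,0,0],-0.06],[[0,0,-0.19],[0,0,0],-0.06],[[0,0,-0.19],[0,0,0],-0.06],[[0,0,-0.19],[0,0,0],-0.06]]'
python3 - <<'E'
from h import *
import cv2
s=bot.state();print(s["tool_pos"],np.degrees(np.arctan2(s["eef_rot"][1][1],s["eef_rot"][0][1])),s["force"])
d=bot.get_image("side")["image"]
cv2.imwrite("pics/h2.png",cv2.resize(d[200:300,210:310],(600,600),interpolation=cv2.INTER_CUBIC))
E
```

```text
time_s: 3.1
tool_pos: [0.4639, 0.1564, 0.0532]
eef_rot: [[0.938, 0.348, 0.001], [0.348, -0.938, 0.0], [0.001, 0.0, -1.0]]
force: [0.0, 0.3, -0.2]
finger_gap: 0.471
finger_force: 0.0
[0.46388361 0.15640372 0.05317513] -69.65979259394216 [ 0.01884631  0.34666912 -0.19863511]
```

View pics/h2.png

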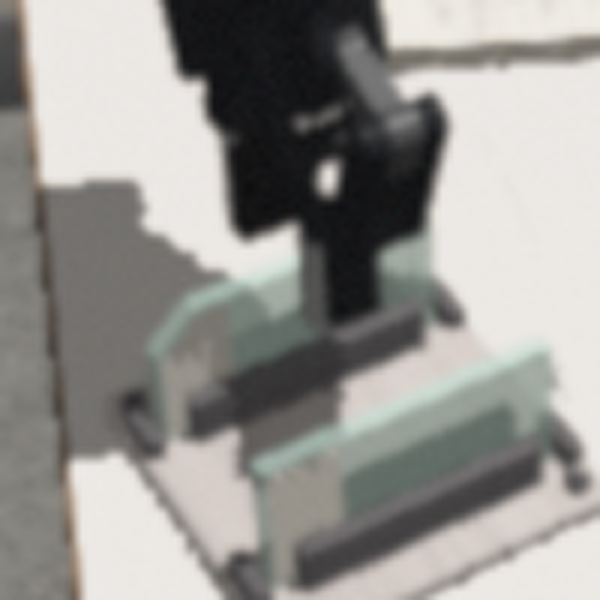

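The side crop shows the near finger at about (340,290), beside the notched slide's clear part. The frost ends near x=235. I'll descend the rest, nudge 1.5 mm sideways, and close.

```bash

python3 -m inch '[[[0.002,-0.006,-0.03],[0,0,0],-0.06],[[0.002,-0.006,-0.056],[0,0,0],-0.06],[[0.002,-0.006,-0.056],[0,0,0],-0.5],[[0.002,-0.006,-0.056],[0,0,0],-0.7],[[0.002,-0.006,-0.056],[0,0,0],-0.72]]'
python3 -m inch '[[[0,0,0],[0,0,0],-0.76],[[0,0,0],[0,0,0],-0.78],[[0,0,0],[0,0,0],-0.8]]'
python3 -m inch '[[[0,0,0],[0,0,0],-0.82],[[0,0,0],[0,0,0],-0.84],[[0,0,0],[0,0,0],-0.84]]'
```

```text
time_s: 3.65
tool_pos: [0.4641, 0.1547, 0.0386]
eef_rot: [[0.938, 0.347, 0.0], [0.347, -0.938, 0.0], [0.0, 0.0, -1.0]]
force: [0.3, 0.1, 0.1]
finger_gap: 0.138
finger_force: 0.0
time_s: 3.95
tool_pos: [0.4641, 0.1547, 0.0387]
eef_rot: [[0.938, 0.347, 0.0], [0.347, -0.938, 0.0], [0.0, 0.0, -1.0]]
force: [0.6, 0.7, -0.9]
finger_gap: 0.097
finger_force: 0.0
time_s: 4.25
tool_pos: [0.464, 0.1547, 0.0386]
eef_rot: [[0.938, 0.347, 0.0], [0.347, -0.938, -0.0], [0.0, 0.0, -1.0]]
force: [-0.3, -0.7, -0.7]
finger_gap: 0.082
finger_force: 0.4
```

```bash

python3 -m inch '[[[0,0,0],[0,0,0],-0.88],[[0,0,0],[0,0,0],-0.9],[[0,0,0],[0,0,0],-1],[[0,0,0],[0,0,0],-1],[[0,0,0],[0,0,0],-1]]'
```

```text
time_s: 4.75
tool_pos: [0.4641, 0.1545, 0.0387]
eef_rot: [[0.938, 0.347, 0.0], [0.347, -0.938, -0.0], [0.0, 0.001, -1.0]]
force: [0.5, -3.0, 1.3]
finger_gap: 0.054
finger_force: 58.8
```

```bash

python3 -m inch '[[[0,0,0.05],[0,0,0],-1],[[0,0,0.1],[0,0,0],-1],[[0,0,0.16],[0,0,0],-1],[[0,0,0.24],[0,0,0],-1],[[0,0,0.32],[0,0,0],-1]]'
python3 -m inch '[[[0,0,0.12],[0,0,0],-1],[[0,0,0.24],[0,0,0],-1],[[0,0,0.36],[0,0,0],-1],[[0,0,0.48],[0,0,0],-1],[[0,0,0.48],[0,0,0],-1]]'
python3 - <<'E'
from h import *
import cv2
from scipy.spatial.transform import Rotation as Ro
st=bot.state(); print(st["joint_positions"],st["force"])
d=bot.get_image("side")["image"]
cv2.imwrite("pics/h3.png",cv2.resize(d[60:320,160:360],(461,600),interpolation=cv2.INTER_CUBIC))
R0=np.array(st["eef_rot"]);p=np.array(st["tool_pos"])
pad=np.array([.563,.361,.015]); xg=-8; zg=38 # grasp point in slide coords (mm)
for az in (20,25,30):
  for dip in(30,35):
    a,b=np.radians(az),np.radians(dip)
    z=np.array([np.cos(b)*np.cos(a),np.cos(b)*np.sin(a),-np.sin(b)]); y=np.array([np.sin(b)*np.cos(a),np.sin(b)*np.sin(a),np.cos(b)]); x=np.cross(y,z)
    R=np.c_[x,y,z]; lab=-x*(33-xg)/1000+y*.003-z*(20-zg)/1000 -z*.008  # from TCP
    t=pad+[0,0,.17]-lab; rv=Ro.from_matrix(R@R0.T).as_rotvec()
    print(az,dip,"tcp",t.round(4),"shift/.25",((t-p)/.25).round(3),"rv/pi",(rv/np.pi).round(4),np.degrees(np.linalg.norm(rv)))
E
```

```text
time_s: 5.25
tool_pos: [0.4635, 0.1555, 0.1202]
eef_rot: [[0.938, 0.347, -0.0], [0.347, -0.938, 0.002], [0.0, -0.002, -1.0]]
force: [0.3, 0.1, -0.8]
finger_gap: 0.057
finger_force: 58.9
time_s: 5.75
tool_pos: [0.4662, 0.1558, 0.2451]
eef_rot: [[0.938, 0.348, 0.011], [0.348, -0.938, 0.003], [0.011, 0.001, -1.0]]
force: [1.3, 1.5, -0.2]
finger_gap: 0.054
finger_force: 58.9
[ 6.58870110e+00 -7.77763989e+00  1.15709411e+02  1.02729685e-01
  7.14465822e+01  7.62046108e+01] [ 1.27435435  1.47950199 -0.17664363]
20 30 tcp [0.5394 0.3961 0.1874] shift/.25 [ 0.293  0.961 -0.231] rv/pi [-0.1569 -0.3309  0.4462] 103.90209840390914
20 35 tcp [0.5397 0.3961 0.1883] shift/.25 [ 0.294  0.961 -0.227] rv/pi [-0.1443 -0.3036  0.4544] 101.74347277880823
25 30 tcp [0.5365 0.3939 0.1874] shift/.25 [ 0.281  0.952 -0.231] rv/pi [-0.1439 -0.3412  0.4707] 107.79996340155098
25 35 tcp [0.5367 0.394  0.1883] shift/.25 [ 0.282  0.953 -0.227] rv/pi [-0.1324 -0.3131  0.4794] 105.79317820540008
30 30 tcp [0.5337 0.3914 0.1874] shift/.25 [ 0.27   0.942 -0.231] rv/pi [-0.1304 -0.3513  0.4951] 111.75873153005955
30 35 tcp [0.5339 0.3916 0.1883] shift/.25 [ 0.271  0.943 -0.227] rv/pi [-0.1201 -0.3224  0.5044] 109.89818128424444
```

View pics/h3.png

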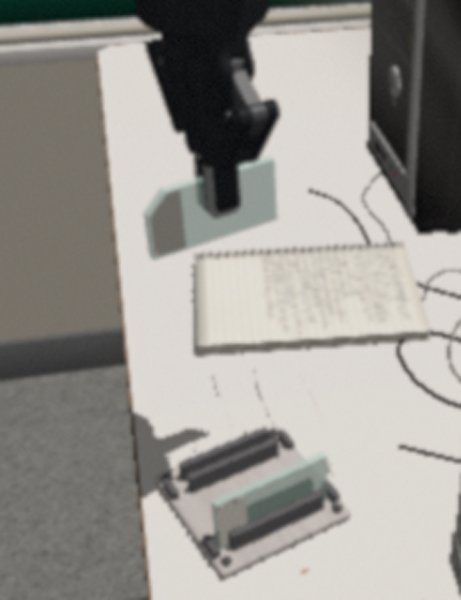

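The slide is held level, with the finger at (220,190) on clear glass, the notch at the left (150,205), and the plain slide still in the rack. Next I'll yaw towards the pad and then tilt.

```bash

for k in 1 2 3; do python3 -m inch '[[[0.024,0.079,0],[0,0,0.045],-1],[[0.047,0.158,0],[0,0,0.09],-1],[[0.071,0.238,0],[0,0,0.135],-1],[[0.095,0.317,0],[0,0,0.18],-1],[[0.095,0.317,0],[0,0,0.18],-1]]' | egrep 'pos|force'; done
for k in 1 2; do python3 -m inch '[[[0,0,0],[0.019,-0.037,0],-1],[[0,0,0],[0.038,-0.074,0],-1],[[0,0,0],[0.057,-0.111,0],-1],[[0,0,0],[0.0757,-0.1485,0],-1],[[0,0,0],[0.0757,-0.1485,0],-1]]'; done
python3 -m inch '[[[0,0,0],[0,0,0],-1],[[0,0,0],[0,0,0],-1],[[0,0,0],[0,0,0],-1]]'
python3 - <<'E'
from h import *
import cv2
s=bot.state();R=np.array(s["eef_rot"]);x,y,z=R.T
print(s["joint_positions"].round(1),"label est",s["tool_pos"]-x*.041+y*.003+z*.010, "normal",y)
t=bot.get_image("top");d=bot.get_image("side")
f=lambda i:cv2.resize(i,(400,400),interpolation=cv2.INTER_CUBIC)
cv2.imwrite("pics/h4.png",np.hstack([f(t["image"][150:310,180:340]),f(d["image"][60:260,180:380])]))
E
```

```text
tool_pos: [0.4868, 0.2356, 0.2369]
force: [-0.6, 0.1, -1.0]
finger_force: 58.9
tool_pos: [0.5108, 0.3141, 0.2373]
force: [-0.1, 0.3, -1.1]
finger_force: 58.9
tool_pos: [0.5348, 0.3928, 0.2375]
force: [0.5, 0.5, 0.2]
finger_force: 58.9
time_s: 7.8
tool_pos: [0.531, 0.3893, 0.2341]
eef_rot: [[-0.457, 0.773, 0.439], [0.889, 0.399, 0.223], [-0.003, 0.492, -0.87]]
force: [-0.8, -0.5, -1.5]
finger_gap: 0.056
finger_force: 59.1
time_s: 8.3
tool_pos: [0.5233, 0.4014, 0.2786]
eef_rot: [[-0.416, 0.535, 0.735], [0.909, 0.275, 0.314], [-0.034, 0.799, -0.601]]
force: [1.0, 0.4, 0.8]
finger_gap: 0.052
finger_force: 59.7
time_s: 8.6
tool_pos: [0.5223, 0.4012, 0.2736]
eef_rot: [[-0.42, 0.539, 0.73], [0.907, 0.28, 0.315], [-0.035, 0.794, -0.607]]
force: [0.5, 0.1, -0.7]
finger_gap: 0.055
finger_force: 59.7
[ 30.9  -5.5 120.8 -26.4  13.7  27.9] label est [0.54840457 0.36800224 0.27132239] normal [0.53916464 0.28008418 0.7942634 ]
```

View pics/h4.png

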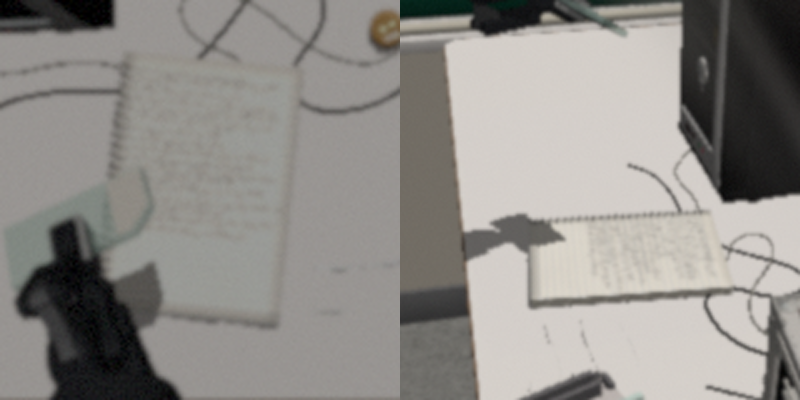

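The label is face up and visible at (128,200) in the left crop, which is above the pad's left edge. Joint 5 is at its lower limit, with the normal 52.6° up. I'll shift out, right and down in small steps and recheck.

```bash

python3 -m inch '[[[0.02,-0.01,-0.02],[0,0,0],-1],[[0.04,-0.02,-0.06],[0,0,0],-1],[[0.06,-0.03,-0.12],[0,0,0],-1],[[0.06,-0.03,-0.16],[0,0,0],-1],[[0.06,-0.03,-0.16],[0,0,0],-1]]'
python3 -m inch '[[[0,0,0],[0,0,0],-1],[[0,0,0],[0,0,0],-1]]' >/dev/null
cat > st.py <<'E'
from h import *
s=bot.state();x,y,z=np.array(s["eef_rot"]).T
print(s["joint_positions"].round(1),"label est",s["tool_pos"]-x*.041+y*.003+z*.010, "normal",y,np.degrees(np.arcsin(y[2])))
t=bot.get_image("top")
import cv2
p=(231,230)
print("first-look label ray at .27",ray(t,p,.27))
E
python3 st.py
```

```text
time_s: 9.2
tool_pos: [0.5313, 0.4009, 0.2482]
eef_rot: [[-0.407, 0.561, 0.721], [0.912, 0.291, 0.288], [-0.048, 0.775, -0.631]]
force: [-0.1, -0.8, -0.8]
finger_gap: 0.06
finger_force: 59.7
[ 30.8  -2.5 120.  -31.   13.6  32.5] label est [0.55731668 0.36772353 0.2486499 ] normal [0.55881941 0.28952814 0.77710638] 50.99639611383136
first-look label ray at .27 [0.54605398 0.37151662 0.27      ]
```

```bash

python3 -m inch '[[[0.02,-0.015,-0.02],[0,0,0],-1],[[0.03,-0.03,-0.04],[0,0,0],-1],[[0.03,-0.03,-0.04],[0,0,0],-1]]'
python3 -m inch '[[[0,0,0],[0,0,0],-1],[[0,0,0],[0,0,0],-1],[[0,0,0],[0,0,0],-1],[[0,0,0],[0,0,0],-1],[[0,0,0],[0,0,0],-1]]' |egrep 'pos|force'
python3 st.py
python3 - <<'E'
from h import *
import cv2
t=bot.get_image("top");d=bot.get_image("side");print(max(abs(bot.state()["joint_velocities"])))
f=lambda i:cv2.resize(i,(400,400),interpolation=cv2.INTER_CUBIC)
cv2.imwrite("pics/h5.png",np.hstack([f(t["image"][180:280,190:290]),f(d["image"][0:400,150:550])]))
E
```

```text
time_s: 9.75
tool_pos: [0.5377, 0.3955, 0.2452]
eef_rot: [[-0.402, 0.567, 0.719], [0.914, 0.292, 0.281], [-0.051, 0.77, -0.636]]
force: [-0.2, -0.1, -1.5]
finger_gap: 0.053
finger_force: 59.7
tool_pos: [0.5374, 0.3961, 0.2457]
force: [0.6, 0.1, -0.3]
finger_force: 59.7
[ 30.1  -1.9 119.8 -29.8  13.6  30.9] label est [0.56278188 0.36235792 0.24372342] normal [0.56597284 0.29261592 0.77074682] 50.42100035322808
first-look label ray at .27 [0.54605398 0.37151662 0.27      ]
0.0909748715050491
```

View pics/h5.png

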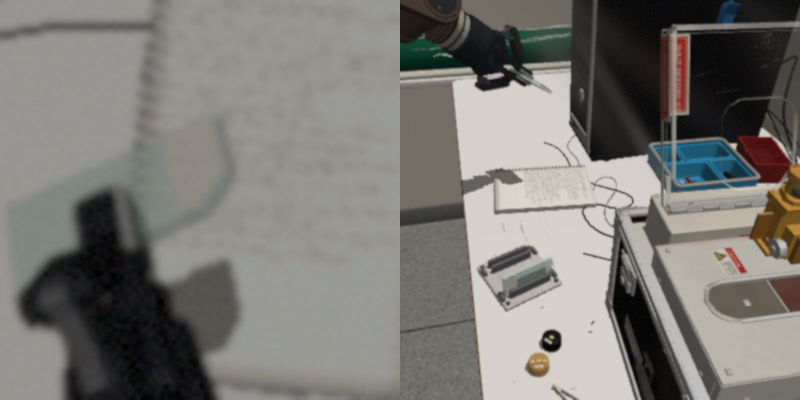

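The label is visible face up at (195,165) in the left crop. Cast at its height, that lands on the pad middle, about 23 cm up. The plain slide, loupe and puck haven't moved, so I'll hand in.

```bash
python3 -c "
from cell import bot
print(bot.close_job())"
```

```text
the job is handed in; nothing more can be done
None
```

I handed the job in with the notched slide gripped by its clear glass and held still, the label about 23 cm above the pad middle with its face tipped about 50° up; the other slide, loupe and puck were left where they stood, and no verdict came back.

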